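Open the dust collector and hold its sprung lid at the mark

ROBOT

A 7-joint arm with a two-finger parallel gripper is mounted at the origin on the work surface. World frame = base frame: x ahead of the robot, y to its left, z up, the work surface at z = 0. Lengths are in m, angles in rad, forces in N, time in s.
With the tool pointing down it reaches from about 0.4 to 0.85 m from the base axis. Payload 6.9 kg.
Tool frame: the origin (TCP) lies midway between the tips of the shut fingers; the grasp point (between the pads) lies behind it (ctrl.pinch_z is the z of the grasp point in the tool frame, in m); z points along the fingers, y is the direction in which the jaws open and shut (so a half turn about z gives the same grasp; the last joint's range is limited). The gripper opens to 85 mm and grips with 20 to 120 N. Pads are 22 mm wide; open, the fingers measure 114 mm over their backs; the gripper's body (76 mm by 85 mm) begins 54 mm behind the grasp point. The pads swing forward as they close: fully open they stand 13 mm farther back than shut.
Start: joints at [0.105, 0.507, -0.238, 1.5, 0.126, 1.149, -0.155], TCP at [0.625, -0, 0.203] pointing down, gripper open.
Joint ranges: [-3.08, 3.08], [-0.24, 2.05], [-1.43, 1.35], [0, 2.5], [-1.52, 4.66], [0.17, 1.96], [-2.89, 2.89]. Speed limits (rad/s): [2.39, 2.39, 3.14, 3.14, 3.14, 3.14, 3.14].

INTERFACE

Orientations are given as a unit quaternion [w, x, y, z].
In Python, from station import ctrl, get_state, vision, ticket, models gives the robot as it stands. Calls block until the motion is done:
- ctrl.movep(position, orientation): joint-space move of the TCP to a pose.
- ctrl.movel(position, frame=None, max_speed=0.15): straight line of the TCP; frame=None keeps the orientation; max_speed is the mean speed in m/s.
- ctrl.set_joints(angles): joint-space move.
- ctrl.ungrasp() and ctrl.close_gripper(force=None): open the fingers fully, or close them until they stop; force is the grip in N (None keeps the last).
- ctrl.pause(seconds).
- ctrl.ik(position, orientation): joint angles nearest the present ones, or None.
- get_state(): the state.
- vision.grab_frame(name): name is "scene" or "side" or "wrist"; returns (picture, depth): 420x560x3 uint8, blue, green, red; 420x560 float32, m along the optical axis (not along the pixel's ray), 0 where there is no reading.
- vision.camera_info(name): a dict with "mtx" (3x3 intrinsics, pixels), "dist_coeffs" ([k1, k2, p1, p2, k3] as OpenCV has them; the pictures are not rectified), "R" (3x3) and "t" (3): a world point X has camera coordinates R X + t; the wrist camera has in their place "hand_eye" (4x4, takes a point from camera to tool coordinates, whose origin is the TCP and whose axes are the flange's). Camera axes: x right, y down, z forward; pixel columns grow to the right and rows downward; lengths in m; the calibration is good to about 2 mm. A picture is of the moment at which its call begins: read the wrist's pose just before it. camera_info takes no time and is no camera call.
A pose or a line that the arm cannot do raises ctrl.Unreachable and nothing moves.
- ticket.close_job(): hands the job in, once; it reports no verdict.
Trained networks look in the newest picture that a camera, given by its name, has taken for a name from the list of things; names that differ only in an ending like _2 or _b are one class to them, and where a whole thing is asked for, a point or a joint stands for the part that bears it (a point fixed in the world has none). Each returns a list of dicts, best first, with "p" (0 to 1); they miss things now and then, are a little off and sometimes report something else, mostly with a low value. They report only what shows in the picture. A call takes as long as a camera call.
- models.recognise(camera, target): "point" ([column, row] in pixels, amid what is visible of it).
- models.masks_of(camera, target): "mask" (420x560 bool, what is visible of it) and "point" ([column, row] in pixels, amid what is visible of it).
The state is a dict: "time": time; "qpos": joint angles; "qd": joint speeds; "tau": joint torques, N m; "tcp_pos": TCP position; "eef_rot": TCP orientation; "contact_force": force on the tool from outside, world axes, zero at the start; "wrist_torque": the same for the moment, N m; "width": finger opening in m.
Only numpy, scipy, OpenCV 4.12 (cv2) and the standard library are available. Lean on these libraries where they do the work, as an engineer would, in place of code of your own. Each camera call takes 0.05 s, during which the arm holds its last target. There are 200 camera calls.

TASK

Open the grinders' dust collector for inspection: first pull the catch drawer out to its stop while the filter box's lid is still shut, then lift that sprung lid by its bar handle until the pointer on its edge is level with the clip set on the quadrant beside it. Finish still holding the lid steady at that angle with the gripper (it springs shut if let go), with the drawer left fully out. Do not move the clip, and leave the other things on the bench where they are.

Things in the scene. Friction and masses are not known exactly. Their poses are not given: they have to be found in the camera images.
- drawer (a joint): Slide of the catch drawer, m: 0 = shut, 0.090 = fully out at its stop; may start up to 12 mm ajar. Dark steel drawer front 176 x 88 mm in a grey sheet-metal unit 180 wide, 200 deep, 100 mm high; it slides out of the unit's front along the -x axis of point drawer_handle, towards the robot; about 2.5 N of friction holds it where it is left.
- drawer_handle (a point): Middle of the drawer's bar handle: a level round steel bar, 12 mm thick, 100 mm long along this point's y axis, 75 mm above the bench and so 25 mm below the unit's top; free space of 39 mm between bar and drawer front. x points away from the robot into the unit, z up. Moves with the drawer.
- lid (a joint): Hinge of the filter box's lid, rad: 0 = shut, grows as the front edge rises, ends at 1.25. A spring (0.48 N m when shut, 0.6 N m/rad more as it opens) and the lid's weight (0.28 to 0.44 kg) pull it shut: lifting takes about 5 to 11 N at the handle. Lid: grey sheet, 212 x 165 mm, on a grey box 220 deep, 190 wide, 120 mm high.
- lid_handle (a point): Middle of the lid's bar handle: a round steel bar, 12 mm thick, 100 mm long along this point's y axis (parallel to the hinge), standing 42 mm clear above the lid's top on two posts near its front edge; 169 mm above the bench when shut, 195 mm in front of the hinge line and 45 mm above it. Turns with the lid (x runs from the front edge to the hinge, z square out of the lid). The bar can turn between finger pads.
- filter_box: The filter box, origin on the bench level, 135 mm behind its front face and 85 mm before its back; its lid hinge line runs along y at x = +80 mm, z = 123.5 mm (the far top edge), and the lid opens by turning about +y; x away from the robot (front faces -x), y to its left, z up.
- lid_pointer (a point): Tip of the flat dark pointer (4 mm thick) on the lid's right edge (-y side), 174 mm from the hinge line. Moves with the lid; when the lid is at the clip's angle it stands end to end with the clip's tongue.
- clip (a joint): Angle of the clip on the quadrant about the lid's hinge line, rad, on the same scale as joint lid: the lid is at the mark when both values are equal. Between 0.35 and 0.65, different every time; held by friction.
- clip_tongue (a point): End of the flat tongue (4 mm thick) of the steel clip that sits on the aluminium quadrant plate at the filter box's right side (-y), 174 mm from the hinge line.
- jar_mid (a point): Bystander, to be left alone: amber glass jar with steel cap, 44 mm across, 90 tall; point at its middle.
- wheel_mid (a point): Bystander, to be left alone: grey grinding wheel lying flat, 110 mm across, 20 thick; point at its middle.
- spray_can_mid (a point): Bystander, to be left alone: aluminium spray can, 60 mm across, 180 tall; point at its middle.
- wire_brush_mid (a point): Bystander, to be left alone: hand brush lying flat; point at its middle.
- spanner_mid (a point): Bystander, to be left alone: steel spanner lying flat; point at its middle.
- mug_mid (a point): Bystander, to be left alone: steel mug, 76 mm across, 90 tall; point at its middle.

How it is judged:
On the way, in this order (a step that is already met when the one before it is completed fails the run):
1. the drawer is pulled out to its stop, the lid still shut (value of joint drawer above 0.083 m and value of joint lid below 0.06 rad), for 0.2 s.
2. the lid is held steady at the clip's angle by the gripper (angle between the x axis of lid_pointer and the x axis of clip_tongue, either way round below 0.07 rad and contact force between the fingers and lid above 2 N and velocity of joint lid between -0.05 and 0.05 rad/s), for 0.3 s.
At the end, for the whole second after the job is handed in: The lid stands within 0.07 rad (4 degrees) of the clip's angle, still (under 0.05 rad/s), with the fingers bearing on it (over 2 N); the drawer is out to within 7 mm of its stop (all of step 2 and value of joint drawer above 0.083 m); the arm keeps its last pose, push and grip.
It fails at once if the clip is shifted (over 8 mm) (distance of clip_tongue from where it was at the start of the episode above 0.008 m).
It fails at once if a bystander is moved (over 30 mm) (distance of any of jar_mid, wheel_mid, spray_can_mid, wire_brush_mid, spanner_mid, mug_mid from where it was at the start of the episode above 0.03 m).
It also fails if it takes over 59 s, if anything falls off the work surface, if the arm or the gripper's body presses on something with over 40 N, if the wrist force passes 120 N, or if a joint passes its speed limit or range.

## Working session

There is one attempt and no reset: what is moved stays moved. The work goes in short steps, each a Python script; the robot and the scene stay as the last script left them, time stands still between calls to the robot, and variables do not carry over. Pictures are saved under pics/ and viewed, about 8 in all and at most 12, crops included, and the job is handed in when it is done.

```bash
mkdir -p pics; ls
cat > h.py <<'E'
import numpy as np, cv2
from station import ctrl, get_state, vision, ticket, models
from scipy.spatial.transform import Rotation as Ro
def pts(cam,depth,uv):
    """world points of pixels uv (N,2) using median depth map"""
    ci=vision.camera_info(cam); uv=np.asarray(uv,float).reshape(-1,2)
    n=cv2.undistortPoints(uv.reshape(-1,1,2),np.array(ci["mtx"]),np.array(ci["dist_coeffs"])).reshape(-1,2)
    z=depth[uv[:,1].round().astype(int).clip(0,419),uv[:,0].round().astype(int).clip(0,559)]
    c=np.c_[n*z[:,None],z]; c=c[z>0]
    return (c-np.array(ci["t"]))@np.array(ci["R"])
def proj(cam,X):
    ci=vision.camera_info(cam)
    return cv2.projectPoints(np.asarray(X,float).reshape(-1,1,3),cv2.Rodrigues(np.array(ci["R"]))[0],np.array(ci["t"],float),np.array(ci["mtx"]),np.array(ci["dist_coeffs"]))[0].reshape(-1,2)
E
python3 - <<'E'
from h import *
np.set_printoptions(precision=3,suppress=True)
names=["drawer_handle","drawer","lid_handle","lid","filter_box","lid_pointer","clip_tongue","clip","jar_mid","wheel_mid","spray_can_mid","wire_brush_mid","spanner_mid","mug_mid"]
print(ctrl.pinch_z)
for cam in("scene","side"):
    im,d=vision.grab_frame(cam); np.savez(f"{cam}0.npz",im=im,d=d)
    cv2.imwrite(f"pics/{cam}0.png",im)
    for n in names:
        for r in models.masks_of(cam,n)[:2]:
            v,u=np.nonzero(r["mask"]); P=pts(cam,d,np.c_[u,v])
            if len(P): print(cam,n,round(r["p"],2),np.round(r["point"]),len(u),np.median(P,0),np.percentile(P,5,axis=0),np.percentile(P,95,axis=0))
print(get_state())
E
```

```text
pics
-0.0187
scene drawer_handle 0.88 [327. 209.] 348 [0.529 0.158 0.082] [0.453 0.093 0.002] [0.573 0.216 0.097]
scene drawer 0.56 [323. 212.] 287 [0.548 0.148 0.085] [0.515 0.085 0.074] [0.573 0.211 0.097]
scene lid_handle 0.58 [230. 227.] 3228 [ 0.629 -0.153  0.128] [ 0.533 -0.228  0.124] [ 0.722 -0.079  0.156]
scene lid 0.87 [228. 224.] 3299 [ 0.628 -0.153  0.128] [ 0.527 -0.228  0.123] [ 0.723 -0.079  0.155]
scene filter_box 0.78 [224. 240.] 5878 [ 0.684 -0.164  0.126] [ 0.541 -0.251  0.019] [ 0.745 -0.077  0.166]
scene filter_box 0.52 [325. 207.] 205 [0.532 0.148 0.082] [0.515 0.104 0.073] [0.572 0.228 0.097]
scene lid_pointer 0.57 [227. 227.] 3117 [ 0.631 -0.152  0.128] [ 0.535 -0.227  0.124] [ 0.721 -0.079  0.135]
scene clip_tongue 0.24 [227. 225.] 3172 [ 0.632 -0.152  0.128] [ 0.536 -0.227  0.124] [ 0.723 -0.078  0.149]
scene clip 0.45 [194. 198.] 77 [ 0.589 -0.256  0.215] [ 0.576 -0.265  0.194] [ 0.627 -0.242  0.224]
scene clip 0.36 [324. 215.] 288 [0.543 0.154 0.085] [0.514 0.085 0.075] [0.573 0.222 0.097]
scene jar_mid 0.94 [282. 260.] 358 [ 0.714 -0.005  0.064] [ 0.689 -
[... 1979 characters left out ...]
224  0.122] [ 0.722 -0.071  0.157]
side spanner_mid 0.57 [311. 361.] 509 [0.403 0.401 0.005] [ 0.356  0.381 -0.002] [0.46  0.414 0.01 ]
side mug_mid 0.59 [282. 155.] 133 [ 0.602 -0.435  0.074] [ 0.593 -0.48   0.039] [ 0.624 -0.412  0.091]
{'time': 1.5, 'qpos': array([ 0.105,  0.508, -0.238,  1.5  ,  0.126,  1.149, -0.155]), 'qd': array([ 0.   ,  0.001,  0.   , -0.   ,  0.001, -0.   , -0.001]), 'tau': array([ -0.001, -62.035,  -2.185, -24.996,   0.014,   0.002,   0.   ]), 'tcp_pos': array([ 0.625, -0.   ,  0.203]), 'eef_rot': array([-0.   ,  0.707,  0.707, -0.   ]), 'contact_force': array([-0.296,  0.541,  0.515]), 'wrist_torque': array([ 0.028, -0.001,  0.005]), 'width': 0.08511233664924003}
```

Run:
```python
import cv2
a=cv2.imread("pics/scene0.png"); b=cv2.imread("pics/side0.png")
c=cv2.resize(a[150:300,110:390],(800,429),interpolation=cv2.INTER_CUBIC)
cv2.imwrite("pics/scene0c.png",c)
c=cv2.resize(b[120:345,160:400],(640,600),interpolation=cv2.INTER_CUBIC)
cv2.imwrite("pics/side0c.png",c)
```

```text
(no output)
```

View pics/scene0c.png

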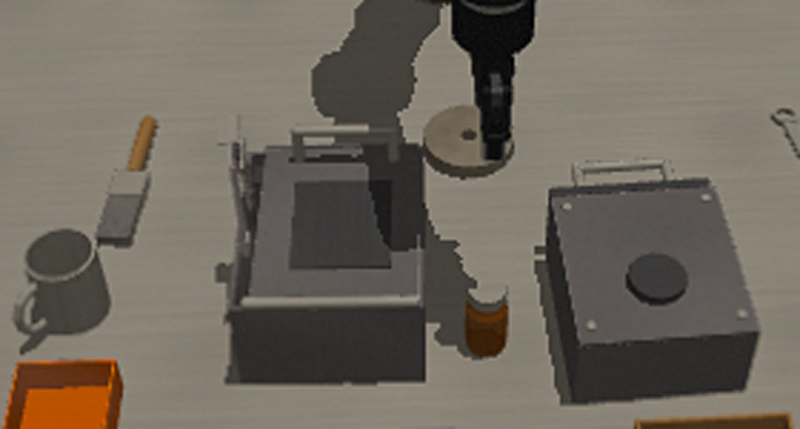

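View pics/side0c.png

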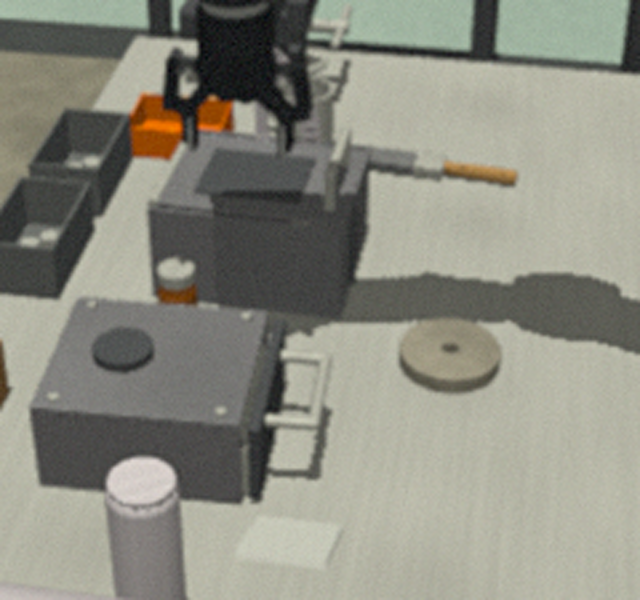

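The scene picture (seen from behind) shows the filter box with its bar at full-frame (212–249, 196), the clip at about (193, 198) on the quadrant, and the drawer unit with its bar at (310–344, 208). The side picture confirms that the drawer bar sticks out towards the robot. Next I'll take wrist close-ups.

```bash
cat >> h.py <<'E'
def wristcam(st):
    ci=vision.camera_info("wrist"); H=np.array(ci["hand_eye"])
    T=np.eye(4); q=st["eef_rot"]; T[:3,:3]=Ro.from_quat([q[1],q[2],q[3],q[0]]).as_matrix(); T[:3,3]=st["tcp_pos"]
    return T@H, np.array(ci["mtx"]), np.array(ci["dist_coeffs"])
def wpts(st,d,uv):
    T,K,D=wristcam(st); uv=np.asarray(uv,float).reshape(-1,2)
    n=cv2.undistortPoints(uv.reshape(-1,1,2),K,D).reshape(-1,2)
    z=d[uv[:,1].round().astype(int),uv[:,0].round().astype(int)]
    return (np.c_[n*z[:,None],z]@T[:3,:3].T+T[:3,3])
def wplane(st,uv,h):
    T,K,D=wristcam(st); n=cv2.undistortPoints(np.asarray(uv,float).reshape(-1,1,2),K,D).reshape(-1,2)
    r=np.c_[n,np.ones(len(n))]@T[:3,:3].T; return T[:3,3]+r*((h-T[2,3])/r[:,2])[:,None]
def plane(cam,uv,h):
    ci=vision.camera_info(cam); R=np.array(ci["R"]);t=np.array(ci["t"]).ravel()
    n=cv2.undistortPoints(np.asarray(uv,float).reshape(-1,1,2),np.array(ci["mtx"]),np.array(ci["dist_coeffs"])).reshape(-1,2)
    c=-R.T@t; r=np.c_[n,np.ones(len(n))]@R; return c+r*((h-c[2])/r[:,2])[:,None]
E
python3 - <<'E'
from h import *
np.set_printoptions(precision=3,suppress=True)
print(plane("scene",[[212,196.5],[249,196.5]],.172)); print(plane("scene",[[310.5,208],[344,207.7]],.078))
print(np.array(vision.camera_info("wrist")["hand_eye"]),vision.camera_info("wrist")["mtx"])
q=[0,.70710678,.70710678,0]
ims=[]
for i,p in enumerate([[.50,.15,.32],[.50,-.15,.38]]):
    try: ctrl.movep(p,q)
    except ctrl.Unreachable as e: print(p,e); continue
    ctrl.pause(.3)
    st=get_state(); im,d=vision.grab_frame("wrist"); np.savez(f"w{i}.npz",im=im,d=d,tcp_pos=st["tcp_pos"],eef_rot=st["eef_rot"])
    ims.append(im)
    for n in ["drawer_handle","lid_handle","lid","clip","clip_tongue","lid_pointer"]:
        for r in models.recognise("wrist",n)[:1]: print(i,n,r)
cv2.imwrite("pics/w.png",cv2.resize(np.hstack(ims),(1120,420))); cv2.imwrite("pics/w0.png",ims[0]);cv2.imwrite("pics/w1.png",ims[-1])
print(get_state()["time"])
E
```

```text
[[ 0.55  -0.199  0.172]
 [ 0.555 -0.089  0.172]]
[[0.517 0.105 0.078]
 [0.521 0.212 0.078]]
[[-0.001 -0.965 -0.262  0.067]
 [ 1.    -0.001 -0.     0.001]
 [ 0.    -0.262  0.965 -0.171]
 [ 0.     0.     0.     1.   ]] [[296.405   0.    280.594]
 [  0.    296.405 206.314]
 [  0.      0.      1.   ]]
0 drawer_handle {'point': [325.2, 164.4], 'p': 0.63}
0 lid {'point': [346.3, 335.9], 'p': 0.59}
0 clip_tongue {'point': [343.2, 334.3], 'p': 0.52}
1 drawer_handle {'point': [327.7, 11.3], 'p': 0.87}
1 lid_handle {'point': [363.1, 175.9], 'p': 0.81}
1 lid {'point': [365.0, 177.1], 'p': 0.68}
1 clip {'point': [354.8, 265.9], 'p': 0.63}
1 clip_tongue {'point': [354.8, 268.5], 'p': 0.91}
1 lid_pointer {'point': [366.1, 171.4], 'p': 0.62}
4.875
```

View pics/w0.png

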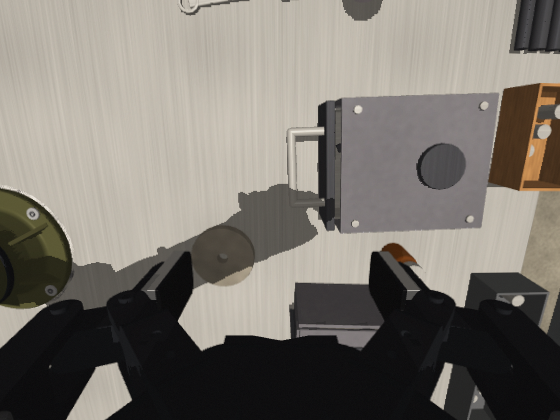

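View pics/w1.png

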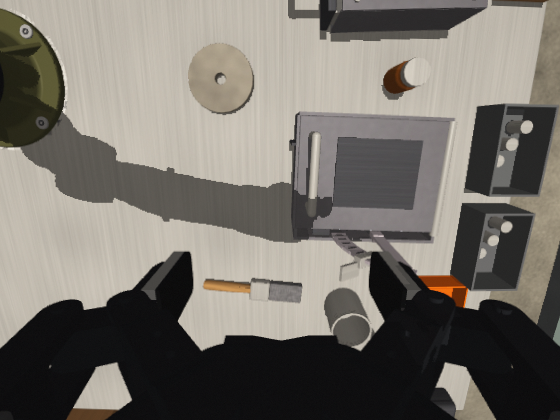

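The wrist pictures are clear. In w0 the drawer bar runs from (292, 130) to (292, 206), and the unit top's corners are at (341, 98), (497, 93), (482, 228) and (336, 232). In w1 the lid bar runs from (316, 133) to (313, 215), the hinge rod from (452, 119) to (436, 240), and the clip is at (345–360, 270).

Run:
```python
from h import *
np.set_printoptions(precision=3,suppress=True)
a=dict(np.load("w0.npz")); b=dict(np.load("w1.npz"))
uv=[[292,130],[292,206]]; print("dbar",wplane(a,uv,.078),wpts(a,a["d"],uv))
P=wplane(a,[[341,98],[497,93],[482,228],[336,232]],.1); print("unit",P)
for i,j in((0,1),(3,2)): v=P[j]-P[i]; print("yaw",np.arctan2(v[1],v[0]),np.linalg.norm(v))
for i,j in((3,0),(2,1)): v=P[j]-P[i]; print("yaw",np.arctan2(-v[0],v[1]),np.linalg.norm(v))
uv=[[316,133],[313,215]]; B=wplane(b,uv,.172); print("lbar",B,wpts(b,b["d"],uv))
H=wplane(b,[[452,119],[436,240]],.126); print("hinge",H)
for V in(B,H): v=V[0]-V[1]; print("yaw",np.arctan2(-v[0],v[1]),np.linalg.norm(v))
from scipy.spatial import cKDTree
# clip points from wrist depth
v,u=np.mgrid[225:290,325:385]; X=wpts(b,b["d"],np.c_[u.ravel(),v.ravel()])
X=X[X[:,2]>.1]; X=X[X[:,1]<-.24]; print(len(X)); print(X[np.argsort(X[:,1])][::max(1,len(X)//25)])
im=cv2.resize(b["im"][220:290,280:420],(800,400),interpolation=cv2.INTER_CUBIC); cv2.imwrite("pics/clip1.png",im)
```

```text
dbar [[0.516 0.211 0.078]
 [0.517 0.105 0.078]] [[0.516 0.211 0.082]
 [0.517 0.105 0.079]]
unit [[0.576 0.25  0.1  ]
 [0.773 0.258 0.1  ]
 [0.785 0.078 0.1  ]
 [0.578 0.073 0.1  ]]
yaw 0.03889469099720556 0.19736111653974148
yaw 0.02461634234024485 0.2068228211248498
yaw 0.009979117573715755 0.17697317204960822
yaw 0.0629323300179432 0.17990415319535577
lbar [[ 0.545 -0.09   0.172]
 [ 0.544 -0.197  0.172]] [[ 0.545 -0.09   0.173]
 [ 0.544 -0.196  0.172]]
hinge [[ 0.739 -0.071  0.126]
 [ 0.741 -0.251  0.126]]
yaw -0.006359223276813602 0.10638810074619222
yaw 0.01012601964645573 0.1798492042589983
1325
[[ 0.578 -0.267  0.221]
 [ 0.573 -0.263  0.22 ]
 [ 0.577 -0.26   0.223]
 [ 0.593 -0.256  0.214]
 [ 0.579 -0.254  0.221]
 [ 0.608 -0.253  0.209]
 [ 0.62  -0.251  0.12 ]
 [ 0.617 -0.25   0.109]
 [ 0.61  -0.25   0.115]
 [ 0.58  -0.249  0.12 ]
 [ 0.642 -0.248  0.151]
 [ 0.643 -0.247  0.131]
 [ 0.597 -0.246  0.208]
 [ 0.585 -0.245  0.166]
 [ 0.649 -0.245  0.148]
 [ 0.645 -0.244  0.164]
 [ 0.614 -0.244  0.179]
 [ 0.613 -0.244  0.211]
 [ 0.594 -0.243  0.114]
 [ 0.592 -0.243  0.152]
 [ 0.596 -0.243  0.12 ]
 [ 0.588 -0.243  0.153]
 [ 0.648 -0.243  0.112]
 [ 0.645 -0.242  0.122]
 [ 0.614 -0.241  0.202]]
```

View pics/clip1.png

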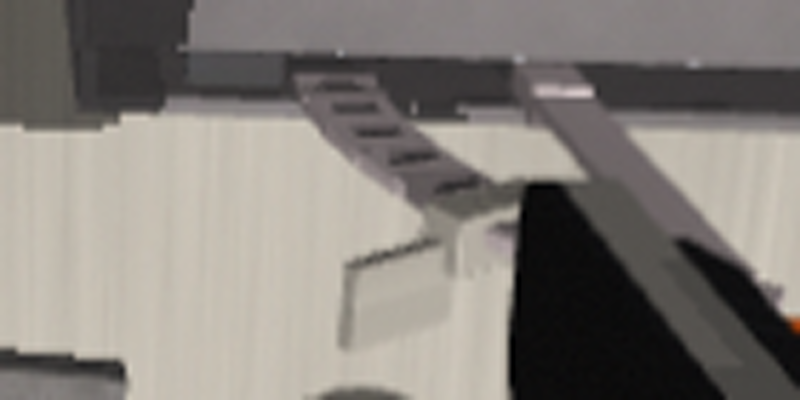

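Run:
```python
from h import *
np.set_printoptions(precision=3,suppress=True)
yaw=.022; q=(Ro.from_euler("z",yaw)*Ro.from_quat([.70710678,.70710678,0,0])).as_quat(); q=[q[3],*q[:3]]
ex=np.array([np.cos(yaw),np.sin(yaw),0]); bar=np.array([.5165,.158,0])
p=bar+ex*(-.0265)
print(ctrl.ik(p-ex*.105+[0,0,.045],q))
ctrl.movep(p+[0,0,.16],q); f0=get_state()["contact_force"]
ctrl.movel(p+[0,0,.045],max_speed=.08); print(get_state()["contact_force"]-f0)
ctrl.movel(p-ex*.075+[0,0,.045],max_speed=.06); print(get_state()["contact_force"]-f0)
for s in np.arange(.079,.125,.004):
    ctrl.movel(p-ex*s+[0,0,.045],max_speed=.04); st=get_state(); F=st["contact_force"]-f0
    print(round(s,3),F,(st["tcp_pos"]-p)@ex)
    if F@ex>12: break
ims=[vision.grab_frame(c) for c in("scene","side")]
cv2.imwrite("pics/dr.png",np.hstack([cv2.resize(ims[0][0][150:300,150:400],(400,240)),cv2.resize(ims[1][0][160:345,160:400],(400,308))[:240]]))
print(st["time"])
```

```text
[-0.203  0.434 -0.33   2.233  0.282  0.511 -0.73 ]
[ 0.558 -0.697  0.007]
[-0.026  0.551  0.551]
0.079 [ 0.031 -1.095 -0.1  ] -0.07926579452695172
0.083 [-0.751  0.198  0.087] -0.08330727508137914
0.087 [ 0.323 -0.064 -0.536] -0.08730370942752222
0.091 [-0.244 -0.332  0.331] -0.09129069267811273
0.095 [-0.126  0.589  1.13 ] -0.0952877241082576
0.099 [-0.685 -0.684  0.627] -0.09930098431476725
0.103 [ 0.46   0.791 -0.388] -0.1032978816131676
0.107 [-0.342  0.091 -0.45 ] -0.10730703273218553
0.111 [-0.111  0.196  0.085] -0.11131023290436029
0.115 [-0.685 -0.135 -0.216] -0.11529580712891564
0.119 [-0.201 -0.761  0.232] -0.11929618896019122
0.123 [-0.101 -0.134  0.4  ] -0.12327622953447274
12.275
```

View pics/dr.png

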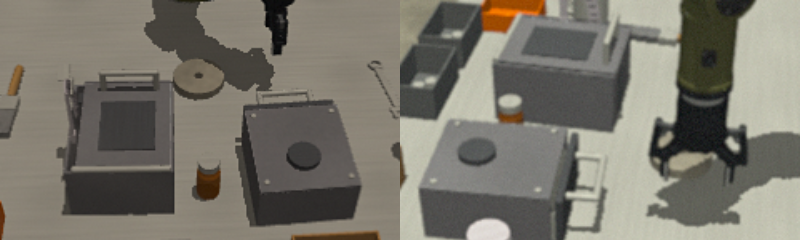

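The drawer hasn't moved and no force registered, so the finger missed the bar. I'll check the actual pose.

Run:
```python
from h import *
np.set_printoptions(precision=4,suppress=True)
st=get_state(); print(st["tcp_pos"],st["eef_rot"],st["width"])
im,d=vision.grab_frame("wrist"); st.update(im=im,d=d)
# finger geometry in tool frame from wrist depth
T,K,D=wristcam(st); v,u=np.mgrid[240:420:6,100:460:6]
X=wpts(st,d,np.c_[u.ravel(),v.ravel()]); q=st["eef_rot"]
R=Ro.from_quat([*q[1:],q[0]]).as_matrix(); Y=(X-st["tcp_pos"])@R
m=(d[v.ravel(),u.ravel()]>0)&(Y[:,2]<.03)&(abs(Y[:,1])<.1)&(Y[:,2]>-.05); print(Y[m][np.argsort(-Y[m][:,2])][:25], Y[m].min(0),Y[m].max(0))
cv2.imwrite("pics/w2.png",im)
```

```text
[0.3671 0.1547 0.045 ] [0.     0.6993 0.7149 0.    ] 0.08495365779354871
[[ 0.0068 -0.0425 -0.0417]
 [ 0.0008  0.0433 -0.0422]
 [-0.0021  0.0434 -0.0428]
 [ 0.0043 -0.0424 -0.0428]
 [ 0.0042  0.0429 -0.0428]
 [-0.0051  0.0435 -0.0432]
 [-0.0077  0.0434 -0.0443]
 [ 0.0022 -0.0419 -0.0449]
 [ 0.0115  0.0443 -0.0454]
 [-0.0006 -0.042  -0.0455]
 [ 0.0116 -0.0465 -0.0455]
 [-0.0031 -0.0419 -0.0465]
 [-0.0062 -0.0421 -0.0466]
 [ 0.0122 -0.0433 -0.0468]
 [ 0.0123  0.0464 -0.0471]
 [ 0.0123  0.0491 -0.0472]
 [-0.0086 -0.0419 -0.0481]
 [ 0.0099  0.0435 -0.0484]
 [ 0.0044  0.0437 -0.0492]
 [ 0.0075  0.0434 -0.0495]] [-0.0086 -0.0465 -0.0495] [ 0.0123  0.0491 -0.0417]
```

View pics/w2.png

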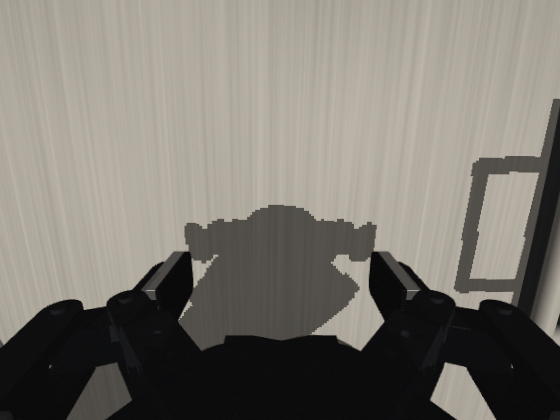

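Run:
```python
from h import *
np.set_printoptions(precision=4,suppress=True)
def fin(tag):
    st=get_state(); im,d=vision.grab_frame("wrist"); v,u=np.mgrid[180:420,60:500]; u=u.ravel();v=v.ravel()
    X=wpts(st,d,np.c_[u,v]); q=st["eef_rot"]; Y=(X-st["tcp_pos"])@Ro.from_quat([*q[1:],q[0]]).as_matrix()
    m=(d[v,u]>0)&(Y[:,2]<.03)&(abs(Y[:,1])<.1)
    for s in(-1,1):
        k=m&(Y[:,1]*s>0); o=np.argsort(-Y[k][:,2])[[0,20,100,400]]; print(tag,s,k.sum(),d[v,u][k].min(),"\n",Y[k][o],np.c_[u,v][k][o].tolist())
    print(st["width"],st["time"]); cv2.imwrite(f"pics/f_{tag}.png",im)
fin("open")
ctrl.close_gripper(20); fin("shut"); ctrl.ungrasp(); print(get_state()["time"])
```

```text
open -1 21548 0.0500004 
 [[ 0.0037 -0.0426 -0.0406]
 [-0.0071 -0.042  -0.0424]
 [-0.0092 -0.0423 -0.0454]
 [-0.0042 -0.0418 -0.0518]] [[191, 263], [193, 285], [191, 292], [187, 290]]
open 1 21642 0.050000608 
 [[ 0.0039  0.0434 -0.041 ]
 [-0.0046  0.0433 -0.0422]
 [ 0.0017  0.0434 -0.0449]
 [-0.0015  0.0431 -0.0513]] [[370, 263], [369, 280], [372, 271], [375, 284]]
0.08543874368014268 12.425
shut -1 25708 0.050004706 
 [[ 0.0116 -0.0018 -0.0319]
 [ 0.0076 -0.0102 -0.034 ]
 [ 0.0086 -0.0113 -0.0385]
 [ 0.012  -0.001  -0.0506]] [[276, 241], [259, 250], [256, 252], [277, 256]]
shut 1 26083 0.050000418 
 [[ 0.0116  0.0032 -0.032 ]
 [ 0.0119  0.0062 -0.0339]
 [ 0.0119  0.0031 -0.0379]
 [ 0.0077  0.0101 -0.0496]] [[286, 241], [292, 242], [286, 245], [302, 264]]
-0.00015772153469937475 13.2417
14.075
```

View pics/f_shut.png

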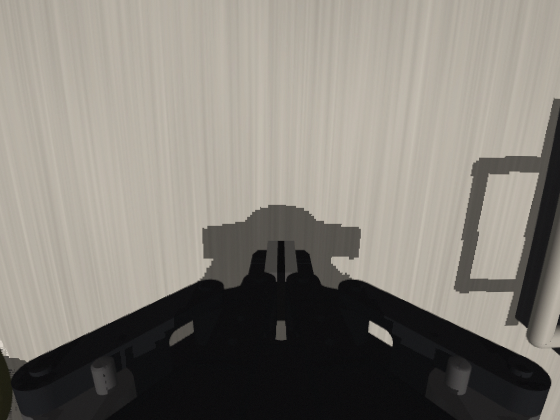

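The depth shows the open tips about 41 mm behind the reported TCP and the shut tips about 32 mm behind. At TCP z = 0.045 they passed just above the bar. I'll retry lower, at a height that's safe under either reading.

Run:
```python
from h import *
np.set_printoptions(precision=3,suppress=True)
yaw=.022; q=(Ro.from_euler("z",yaw)*Ro.from_quat([.70710678,.70710678,0,0])).as_quat(); q=[q[3],*q[:3]]
ex=np.array([np.cos(yaw),np.sin(yaw),0]); bar=np.array([.5165,.158,0])
p=bar+ex*(-.0265); z=.021
ctrl.movel(p-ex*.123+[0,0,.13]); ctrl.movel(p+[0,0,.13])
f0=get_state()["contact_force"]
ctrl.movel(p+[0,0,z],max_speed=.08); print(get_state()["contact_force"]-f0)
ctrl.movel(p-ex*.03+[0,0,z],max_speed=.06); print(get_state()["contact_force"]-f0)
ctrl.movel(p-ex*.084+[0,0,z],max_speed=.06); print(get_state()["contact_force"]-f0)
for s in np.arange(.088,.118,.003):
    ctrl.movel(p-ex*s+[0,0,z],max_speed=.04); st=get_state(); F=st["contact_force"]-f0
    print(round(s,3),F,(st["tcp_pos"]-p)@ex)
    if abs(F@ex)>12: break
ims=[vision.grab_frame(c) for c in("scene","side")]
cv2.imwrite("pics/dr2.png",np.hstack([cv2.resize(ims[0][0][150:300,150:400],(400,240)),cv2.resize(ims[1][0][160:345,160:400],(400,308))[:240]]))
print(st["time"])
```

```text
[-0.033  0.362  0.157]
[ 0.075 -0.084  0.619]
[-0.016 -0.737  1.249]
0.088 [0.306 1.829 0.847] -0.08817650121826409
0.091 [0.644 0.642 0.474] -0.09114031137530497
0.094 [2.361 1.585 1.152] -0.09414395198587226
0.097 [ 8.642 -0.324 -3.806] -0.09416740446223039
0.1 [17.114 -2.026 -6.878] -0.09414284082017535
20.225
```

View pics/dr2.png

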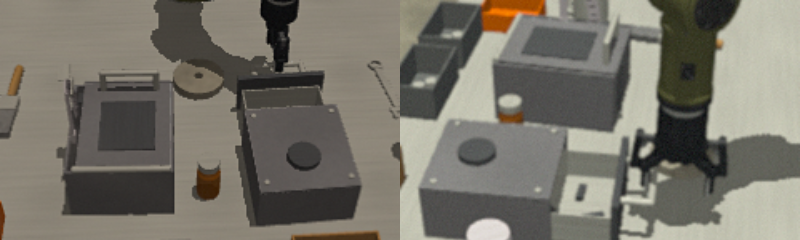

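The drawer is at its stop: the force rises to 17 N with the tool stationary at 94 mm, and the lid is still shut. Next is the lid.

Run:
```python
from h import *
np.set_printoptions(precision=3,suppress=True)
yaw=.022; ex=np.array([np.cos(yaw),np.sin(yaw),0]); p=np.array([.5165,.158,0])-ex*.0265
ctrl.movel(p-ex*.087+[0,0,.021],max_speed=.05); ctrl.movel(p-ex*.087+[0,0,.2])
print(get_state()["contact_force"])
q=[0,.70710678,.70710678,0]; bar=np.array([.5445,-.143,.169]); off=np.array([0,0,-.049])
ctrl.movep([.5445,-.143,.24],q); f0=get_state()["contact_force"]
ctrl.movel(bar+off,max_speed=.08); print("down",get_state()["contact_force"]-f0)
ctrl.close_gripper(60); st=get_state(); print("grip",st["width"],st["contact_force"]-f0,st["time"])
h=bar+[.195,0,-.045]; r=np.hypot(.195,.045); a0=np.arctan2(.045,.195)
for th in np.arange(.1,.51,.1):
    ctrl.movel(h+r*np.array([-np.cos(a0+th),0,np.sin(a0+th)])+off,max_speed=.06); st=get_state(); print(th,st["contact_force"]-f0,st["width"])
    if th<.15 and st["width"]<.008: break
ctrl.pause(.2)
st=get_state(); print(st["time"])
for c in("scene","side","wrist"):
    im,d=vision.grab_frame(c); np.savez(f"{c}3.npz",im=im,d=d,tcp_pos=st["tcp_pos"],eef_rot=st["eef_rot"]); cv2.imwrite(f"pics/{c}3.png",im)
a=cv2.imread("pics/scene3.png"); b=cv2.imread("pics/side3.png")
cv2.imwrite("pics/l3.png",np.hstack([cv2.resize(a[160:280,160:280],(400,400),interpolation=2),cv2.resize(b[110:350,160:400],(400,400))]))
```

```text
[-0.489 -0.303 -0.075]
down [-0.165 -0.611  0.358]
grip 0.01002050791083759 [-4.27   0.603  3.35 ] 25.6667
0.1 [-6.759  0.102 -2.39 ] 0.00976275215409765
0.2 [-8.216 -0.751 -2.797] 0.010211981014452351
0.30000000000000004 [-9.722 -1.911 -2.285] 0.010087961944587432
0.4 [-12.068  -1.908   1.922] 0.01016710403200723
0.5 [-14.88   -1.3     2.401] 0.01015842414460648
28.2833
```

View pics/l3.png

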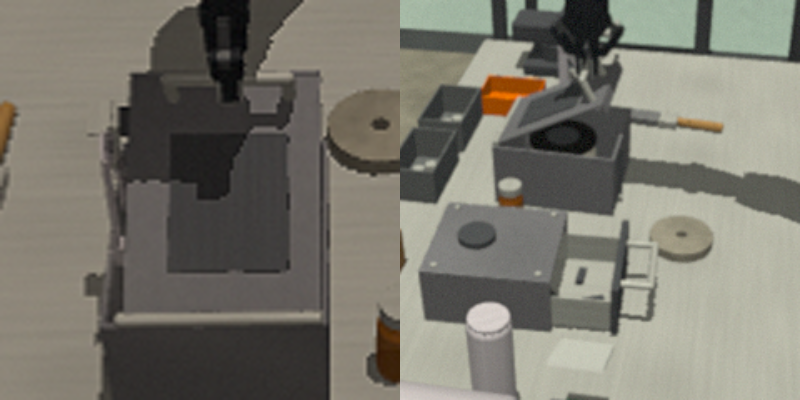

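View pics/wrist3.png

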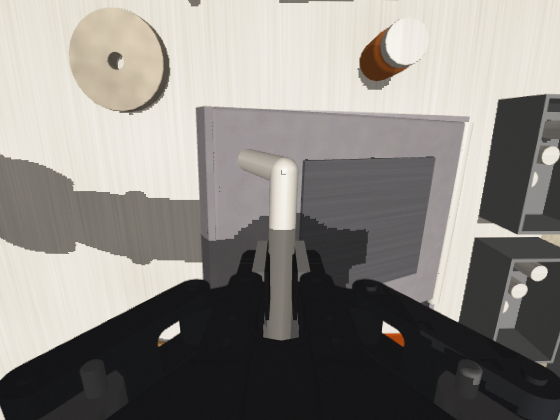

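The lid is up and held with the bar between the pads, and the drawer is still out. In the scene crop the dark pointer (full-frame about (197, 195)) is near the tongue (about (190, 200)). I'll measure both angles from depth.

Run:
```python
from h import *
np.set_printoptions(precision=3,suppress=True)
hx,hz=.7395,.1235
def planefit(X):
    for _ in range(6):
        c=X.mean(0); n=np.linalg.svd(X-c,full_matrices=False)[2][2]; r=abs((X-c)@n); X=X[r<max(.003,2*np.median(r))]
    n*=np.sign(n[2]); return n,c,len(X)
for cam in("scene","side","wrist"):
    z=dict(np.load(cam+"3.npz")); v,u=np.mgrid[0:420,0:560]; uv=np.c_[u.ravel(),v.ravel()]; uv=uv[z["d"].ravel()>0]
    X=wpts(z,z["d"],uv) if cam=="wrist" else pts(cam,z["d"],uv)
    # top of lid: z above hinge, within width, close to plane at th~.5
    th=.5; dd=(X-[hx,0,hz])@[np.sin(th),0,np.cos(th)]
    m=(abs(dd)<.03)&(X[:,1]<-.075)&(X[:,1]>-.215)&(X[:,0]>.575)&(X[:,0]<.72)
    n,c,k=planefit(X[m]); print(cam,"lid normal",n,"angle",np.arctan2(n[0],n[2]),k,"dist to hinge",(np.array([hx,c[1],hz])-c)@n)
    m=(X[:,1]<-.235)&(X[:,1]>-.29)&(X[:,2]>.15)&(X[:,0]<.62)&(X[:,0]>.53)
    Y=X[m]
    a=np.arctan2(Y[:,2]-hz,hx-Y[:,0]); rr=np.hypot(Y[:,2]-hz,hx-Y[:,0])
    for lo in np.arange(-.29,-.234,.005):
        k=(Y[:,1]>=lo)&(Y[:,1]<lo+.005)
        if k.sum()>0: print("  y",round(lo,3),k.sum(),"ang med/max",np.median(a[k]),a[k].max(),"r",np.median(rr[k]),Y[k].mean(0))
# clip tongue from initial wrist views
z=dict(np.load("w1.npz")); v,u=np.mgrid[220:300,320:400]; X=wpts(z,z["d"],np.c_[u.ravel(),v.ravel()])
m=(X[:,1]<-.2545)&(X[:,2]>.19)&(X[:,1]>-.29)&(X[:,0]<.6); n,c,k=planefit(X[m]); print("tongue plane",n,np.arctan2(n[0],n[2]),c,k,"pos ang",np.arctan2(c[2]-.002-hz,hx-c[0]))
a=cv2.imread("pics/scene3.png"); cv2.imwrite("pics/p3.png",cv2.resize(a[175:225,175:235],(720,600),interpolation=cv2.INTER_CUBIC))
```

```text
scene lid normal [ 0.467 -0.011  0.884] angle 0.4854660347354834 1883 dist to hinge -0.0037081322519599384
  y -0.27 13 ang med/max 0.535476227863648 0.5611477713015851 r 0.1747614563986056 [ 0.588 -0.267  0.214]
  y -0.265 20 ang med/max 0.5454808588494111 0.5657063405226475 r 0.17927840621848856 [ 0.586 -0.263  0.217]
  y -0.26 19 ang med/max 0.5568804628594082 0.5739417328804409 r 0.17961099498535643 [ 0.587 -0.258  0.218]
  y -0.255 18 ang med/max 0.5494915334286531 0.5986253852811871 r 0.17724983675111805 [ 0.588 -0.252  0.216]
  y -0.25 14 ang med/max 0.4878543731342137 0.6705694427934252 r 0.14737876660078864 [ 0.603 -0.247  0.194]
  y -0.245 41 ang med/max 0.49319593805078704 0.6016656085443836 r 0.15735684501848238 [ 0.597 -0.243  0.196]
  y -0.24 12 ang med/max 0.48838515372165514 0.5207149867185616 r 0.17867801012608828 [ 0.582 -0.238  0.207]
side lid normal [ 0.471 -0.009  0.882] angle 0.4900819206448914 664 dist to hinge -0.003846069766864093
  y -0.255 1 ang med/max 0.5404282698824767 0.5404282698824767 r 0.18930101868949298 [ 0.577 -0.251  0.221]
  y -0.25 4 ang med/max 0.5379655748793437 0.5519763938716847 r 0.18817188432899448 [ 0.578 -0.248  0.221]
  y -0.24 2 ang med/max 0.4813893270899825 0.4835736275111817 r 0.20317402528924333 [ 0.559 -0.237  0.218]
wrist lid normal [0.469 0.008 0.883] angle 0.4877473347547923 22575 dist to hinge -0.0037688703739484717
tongue plane [ 0.494 -0.02   0.869] 0.5169184316496067 [ 0.586 -0.261  0.217] 169 pos ang 0.5372663979771428
```

View pics/p3.png

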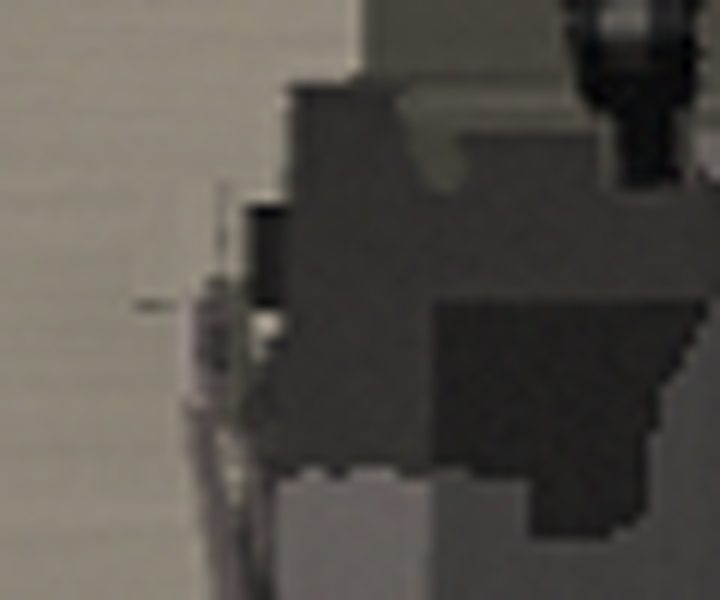

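Three cameras agree that the lid is at 0.487 rad. The tongue reads about 0.52–0.55, so my best value is 0.533. I'll raise the lid slightly and re-measure.

Run:
```python
from h import *
np.set_printoptions(precision=3,suppress=True)
hx,hz=.7395,.1235
bar=np.array([.5445,-.143,.169]); off=np.array([0,0,-.049]); h=bar+[.195,0,-.045]; r=np.hypot(.195,.045); a0=np.arctan2(.045,.195); th=.546
ctrl.movel(h+r*np.array([-np.cos(a0+th),0,np.sin(a0+th)])+off,max_speed=.03); ctrl.pause(.6)
for cam in("scene","wrist","scene"):
    st=get_state(); im,d=vision.grab_frame(cam); v,u=np.nonzero(d>0); uv=np.c_[u,v]
    X=wpts(st,d,uv) if cam=="wrist" else pts(cam,d,uv)
    dd=(X-[hx,0,hz])@[np.sin(.53),0,np.cos(.53)]; Y=X[(abs(dd)<.03)&(X[:,1]<-.075)&(X[:,1]>-.215)&(X[:,0]>.58)&(X[:,0]<.72)]
    for _ in range(6):
        c=Y.mean(0); n=np.linalg.svd(Y-c,full_matrices=False)[2][2]; e=abs((Y-c)@n); Y=Y[e<max(.003,2*np.median(e))]
    print(cam,np.arctan(n[0]/n[2]),len(Y))
    for lo,hi in((-.275,-.252),(-.242,-.235)):
        P=X[(X[:,1]>lo)&(X[:,1]<hi)&(X[:,2]>.18)&(X[:,0]>.55)&(X[:,0]<.6)]
        if len(P): print("  y",lo,len(P),np.median(np.arctan2(P[:,2]-hz,hx-P[:,0])),P.mean(0))
    if cam=="scene": cv2.imwrite("pics/end.png",np.hstack([cv2.resize(im[175:225,175:235],(400,333),interpolation=2),cv2.resize(im[120:320,120:440],(400,333))]))
# drawer bar position
P=X[(X[:,1]>.11)&(X[:,1]<.2)&(X[:,2]>.065)&(X[:,2]<.085)&(X[:,0]<.47)&(X[:,0]>.4)]; print("drawer bar",np.median(P,0) if len(P) else None,len(P))
st=get_state(); print(st["time"],st["width"],st["contact_force"],abs(st["qd"]).max())
```

```text
scene 0.527584882467847 1904
  y -0.275 61 0.5504705680598317 [ 0.587 -0.261  0.217]
  y -0.242 20 0.533772139593784 [ 0.586 -0.238  0.214]
wrist 0.5329036744933789 21184
scene 0.5332382463026146 1970
  y -0.275 61 0.5474078717025956 [ 0.587 -0.261  0.217]
  y -0.242 22 0.5354157771196719 [ 0.587 -0.239  0.214]
drawer bar [0.436 0.156 0.079] 97
29.6417 0.010088688066234657 [-15.609  -2.353   5.462] 0.0023012575528474706
```

```bash
python3 -c "
from h import *
ticket.close_job(); s=get_state(); print(s['time'],s['width'])"
```

```text
the job is handed in; nothing more can be done
the job is handed in; nothing more can be done
```

I pulled the drawer out to its stop with the lid still shut. I then gripped the lid's bar, raised the lid level with the clip, and handed the job in at about 29.6 s with the lid still held. No verdict was reported.

**Last checks**
- **Lid angle:** measured 0.528–0.533 rad. The pointer read 0.535 and the clip's tongue about 0.549 by the same method, so they differ by roughly 0.015 rad against the 0.07 limit. A separate fit of the tongue's surface gave 0.517, so the clip's angle is known to about ±0.02 rad.
- **Grip:** the bar is between the pads (opening 10 mm), the arm was still, and I measured about 16 N at the wrist. I did not measure the finger contact force itself.
- **Drawer:** I felt the stop, with 17 N and no further travel. The bar was last seen at x = 0.436 m, against 0.4325 m worked out at the stop. The 3.5 mm difference is about the offset the scene camera already showed on this bar.
- **Clip and bystanders:** the tongue read the same before and after the final lift. The bystanders looked undisturbed in the pictures taken with the lid up, but I did not measure them.

**What went wrong or disagreed**
- **First pull:** it passed above the drawer bar without touching it. The wrist camera showed the fingertips 30–40 mm behind the reported TCP, contrary to the description, so I went lower and the second pull worked.
- **Final picture:** I could not view it because the viewing limit was reached, so the last checks rest on numbers only.

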